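# Push-fit joint: seat the copper pipe and tug-test it

## Task

Join the loose copper pipe to the valve on the plywood board: push its barbed brass end into the blue-collared push-fit coupling, past the grip teeth and the rubber seal, until it is fully home against the stop inside. Feel for the stop and do not ram it; then, still holding the pipe, tug it gently back until the blue collar is drawn right out with it, to prove that the grip bites, and let go, leaving the pipe in the coupling. Leave the two tins and the loose copper elbow where they are.

Things in the scene. Friction and masses are not known exactly. Their poses are not given: they have to be found in the camera images.
- pipe_mid (a point): middle, on the axis, of the loose copper pipe: round, 22 mm thick, 164 mm long, 100 to 170 g; this point's y axis lies along it. Its end at -y is the brass spigot to push in: smooth nose, then 4 barbs 15 to 31 mm from the tip; a 24.4 mm thick sleeve 42 to 51 mm from the tip. It lies level in two notches, axis 50 mm up; between (78 mm gap) grip its 22 mm from above, 27 mm free under it
- rest: wooden pipe rest, fixed to the table: base 52 x 116 x 12 mm, with two notched blocks 16 mm wide, centred 47 mm either side of its middle along y, their tops at 48 mm; origin under its centre; the pipe lies along its y axis, within 8 mm of central, and lifts straight out
- mouth (a point): centre of the mouth of the brass push-fit coupling (38 mm thick, 66 mm long), on the bore's axis in the plane of the blue collar's outer face, 50 mm above the table; this point's x axis runs level into the bore (the way the pipe is pushed), z is up. The collar is a slippery funnel, 30 mm wide at its face and 24 mm wide 6 mm inside. Nothing stands in front of the mouth
- seal (a point): centre of the rubber sealing ring inside the coupling, on the bore's axis 21 mm behind the mouth, x into the bore. Sprung grip teeth sit before it, some 12 mm behind the mouth. Pushing in slowly takes about 5 to 12 N through the teeth, 10 to 18 N as the tip passes the seal (from 19 mm in), then 6 to 14 N, jerky as the barbs pass the teeth, until the stop
- board: the fixed plywood board with coupling, clips and valve; 18 mm thick, 92 mm wide, it begins 8 mm behind the mouth; origin on the table under the mouth, x into the bore. The coupling's inner stop (shoulder_c0) is solid, 32 to 39 mm behind the mouth, different each time and not visible: it is felt as a hard stop. Home is pressed on it with over 6 N for 0.25 s; over 40 N on it is ramming
- collar (a joint): how far the blue collar stands out, m: 0 at rest and on pushing in, at most 0.003. On pulling back, the pipe slides up to 5 mm until teeth catch a barb (it may slip one 4 mm barb and catch again); then the collar comes out with it against a spring (2.5 N, 10 N fully out) and the seal's drag: 8 to 15 N of pull draws it right out, over 0.002 for 0.2 s. It springs back on letting go
- flux_mid (a point): middle of the small flux tin (55 mm wide, 34 mm tall), a bystander
- paste_mid (a point): middle of the paste tin with a blue label (69 mm wide, 42 mm tall), a bystander
- elbow_mid (a point): middle of the loose copper elbow behind the board (53 x 53 x 26 mm), a bystander
Not all that is in view belongs to the job. Leave any green or pink look-alike of the part that bears pipe_mid alone.

How it is judged:
By the outcome, as a careful person would: the job done as asked, in the order asked, and still so for the second after the job is handed in, with the robot touching nothing.
It also fails if it takes over 48 s, if anything falls off the work surface, if the arm or the gripper's body presses on something with over 40 N, if the wrist force passes 120 N, or if a joint passes its speed limit or range.

## Robot

A 7-joint arm with a two-finger parallel gripper is mounted at the origin on the work surface; the furniture and walls round the work are solid. World frame = base frame: x ahead of the robot, y to its left, z up, the work surface at z = 0. Lengths are in m, angles in rad, forces in N, time in s.
With the tool pointing down it reaches from about 0.35 to 0.9 m from the base axis. Payload 19.9 kg.
Tool frame: the origin (TCP) lies at the very end of the fingers, on their centre line; the grasp point (between the pads) lies 19 mm behind it (manip.pinch_z is the distance from the TCP to the grasp point, in m); z points along the fingers, y is the direction in which the jaws open and shut (so a half turn about z gives the same grasp; the last joint's range is limited). The gripper opens to 85 mm and grips with 20 to 120 N. Pads are 22 mm wide; open, the fingers measure 114 mm over their backs; the gripper's body (76 mm by 85 mm) begins 54 mm behind the grasp point. The pads swing forward as they close: fully open they stand 13 mm farther back than shut.
Start: joints at [-0.042, 0.417, -0.01, 1.614, 0.005, 1.111, -0.053], TCP at [0.625, 0, 0.231] pointing down, gripper open.
Joint ranges: [-2.81, 2.81], [-0.39, 2.02], [-1.27, 1.25], [0.06, 2.57], [-1.19, 4.33], [0.19, 2], [-2.82, 2.82]. Speed limits (rad/s): [1.89, 1.89, 2.39, 2.39, 3.01, 3.01, 3.01].

## Interface

Orientations are given as a 3x3 rotation matrix whose columns are the frame's x, y, z axes.
In Python, from station import telemetry, cams, hand_in, manip gives the robot as it stands.
- The arm moves only by the tool arm_command, never from a script. Its argument "plan" is a list that holds one entry, the list of rows, each a list of 5 numbers: the gripper command: -1 is shut, 1 is fully open, values between are in proportion, then the shift along the tool's x, y, z normalised to -1 to 1, where 1 is 0.4 m, then the turn about the tool's z normalised to -1 to 1, where 1 is 60 degrees. A call has exactly 10 rows; each row is the pose to reach, as a shift and turn from the pose commanded when the call began, along the tool's axes at that moment; what a row does not reach only later rows make up. A row lasts 1/8 s, in which the tool goes at most 62.5 mm and 10.7 degrees, less where a joint would pass 70% of its speed; a pose out of reach is approached as far as the arm can. A call with a number of a shift or a turn outside -1 to 1 is refused whole. A call with a gripper value outside its range is refused whole. The fingers move at their own pace and stop on an object; "newtons" is the grip in N (left out, the last holds). Time passes only in rows, so rows that repeat a pose let the fingers close, or fill a call up. It gives the time, the measured TCP pose, the force and the opening at its end, in the units of the state.
- telemetry.sense(): the state, without advancing time (a new reading comes with each control period).
- cams.capture(name): name is "scene" or "side" or "wrist"; returns the picture (384x512x3 uint8, blue, green, red); there is no depth.
- cams.calibration(name): a dict with "fx", "fy", "cx", "cy" (pixels), "dist" ([k1, k2, p1, p2, k3] as OpenCV has them; the pictures are not rectified), "cam_to_world" (4x4, takes a point from camera to world coordinates); the wrist camera has in their place "mount" (4x4, takes a point from camera to tool coordinates, whose origin is the TCP and whose axes are the flange's). Camera axes: x right, y down, z forward; pixel columns grow to the right and rows downward; lengths in m; the calibration is good to about 2 mm. A picture is of the moment at which its call begins: read the wrist's pose just before it. calibration takes no time and is no camera call.
- hand_in(): hands the job in, once; it reports no verdict.
The state is a dict: "t": time; "joints": joint angles; "joint_vel": joint speeds; "joint_efforts": joint torques, N m; "tcp_pos": TCP position; "ee_rot": TCP orientation; "contact_force": force on the tool from outside, world axes, zero at the start; "wrist_torque": the same for the moment, N m; "finger_gap": finger opening in m.
Only numpy, scipy, OpenCV 4.12 (cv2) and the standard library are available. Lean on these libraries where they do the work, as an engineer would, in place of code of your own. Each camera call takes 0.05 s, during which the arm holds its last target.

## Working session

There is one attempt and no reset: what is moved stays moved. The work goes in short steps, Python scripts to look and compute and a tool call to move; the robot and the scene stay as the last step left them, time stands still between calls to the robot, and variables do not carry over. Pictures are saved under pics/ and viewed, and the job is handed in when it is done.

Besides the shell and the picture viewer there is one more tool, called after "Emit:" in YAML: its name, and indented under it one key for each argument. arm_command: Moves the arm, as the interface text tells. Its arguments: {"type":"object","properties":{"plan":{"type":"array","items":{"type":"array","items":{"type":"array","items":{"type":"number"}}}},"newtons":{"type":"number"}},"required":["plan"]}

```bash
ls; mkdir -p pics; python3 - <<'E'
from station import telemetry, cams, manip
import cv2
s=telemetry.sense()
print({k:(v if not hasattr(v,'tolist') else v.tolist()) for k,v in s.items()})
print([a for a in dir(manip) if a[0]!='_'])
for n in ["scene","side","wrist"]:
    cv2.imwrite(f"pics/{n}0.png",cams.capture(n)); print(n,cams.calibration(n))
E
```

```text
pics
{'t': 0.0, 'joints': [-0.04150390117262966, 0.4179729684400568, -0.010284586728450187, 1.6141656216026525, 0.00470115084199219, 1.1106968299978128, -0.05299086009203469], 'joint_vel': [-0.001570037587590178, -0.0005672278873672109, -0.00016659279216335848, 0.002151711272646069, 0.0006427906020163683, -0.0016961776224091413, 0.000641649238265805], 'joint_efforts': [0.0003435032704146579, -86.44448518753052, 0.6792802736163139, -43.49037766456604, 0.019240000401623547, 0.007372229592874646, 0.00013119203686073888], 'tcp_pos': [0.624657026624871, -1.9304902240779016e-05, 0.23066457809625016], 'ee_rot': [[-4.989188873391754e-06, 0.99999926158133, -0.0012152414997660893], [0.9999999950190984, 4.868044960699627e-06, -9.969004720523961e-05], [-9.96840577419898e-05, -0.0012152419910854745, -0.9999992566247194]], 'contact_force': [-0.035817475127006726, 0.5894139298263851, 0.4231945782233659], 'wrist_torque': [0.07192489038424112, -0.03141613900905448, -0.02813769025620491], 'finger_gap': 0.0851627126723065}
['MotionError', 'pinch_z']
scene {'fx': 479.83807567434445, 'fy': 479.8380756743
[... 788 characters left out ...]
72946e-04, -7.58086921e-01, -6.52153313e-01,
         8.60528832e-01],
       [ 0.00000000e+00,  0.00000000e+00,  0.00000000e+00,
         1.00000000e+00]])}
wrist {'fx': 316.99892954771457, 'fy': 316.99892954771457, 'cx': 247.4245120349302, 'cy': 191.30871242897507, 'dist': array([-0.02118738,  0.        ,  0.        ,  0.        ,  0.        ]), 'mount': array([[-8.49036648e-04, -9.61380661e-01, -2.75220827e-01,
         6.97399744e-02],
       [ 9.99999638e-01, -8.33440468e-04, -1.73616191e-04,
         1.17869786e-03],
       [-6.24689265e-05, -2.75220875e-01,  9.61381020e-01,
        -1.43794028e-01],
       [ 0.00000000e+00,  0.00000000e+00,  0.00000000e+00,
         1.00000000e+00]])}
```

View pics/scene0.png

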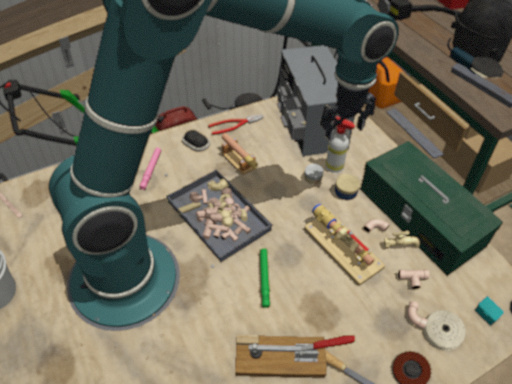

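View pics/side0.png

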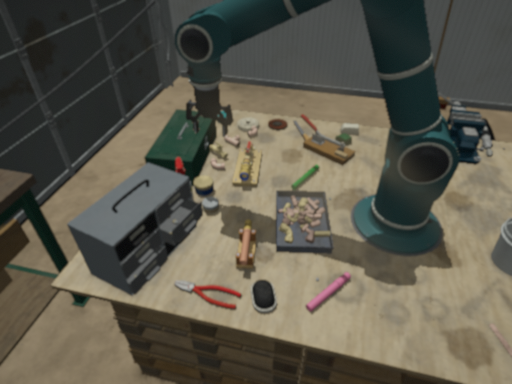

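View pics/wrist0.png

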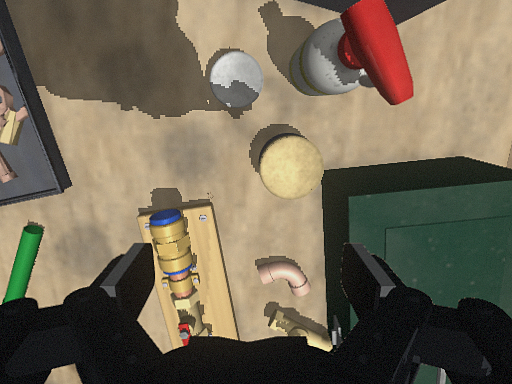

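```bash
cat > h.py <<'E'
from station import telemetry, cams, manip
import cv2, numpy as np
def ray(n,uv,T=None):
    c=cams.calibration(n); K=np.array([[c['fx'],0,c['cx']],[0,c['fy'],c['cy']],[0,0,1]])
    if n=='wrist':
        if T is None:
            s=telemetry.sense(); T=np.eye(4); T[:3,:3]=s['ee_rot']; T[:3,3]=s['tcp_pos']
        M=T@c['mount']
    else: M=c['cam_to_world']
    p=cv2.undistortPoints(np.array([[uv]],float),K,c['dist'])[0,0]
    return M[:3,3], M[:3,:3]@np.array([p[0],p[1],1])
def atz(n,uv,z,T=None):
    o,d=ray(n,uv,T); return (o+d*(z-o[2])/d[2]).round(4)
def proj(n,P,T=None):
    c=cams.calibration(n); K=np.array([[c['fx'],0,c['cx']],[0,c['fy'],c['cy']],[0,0,1]])
    if n=='wrist':
        if T is None:
            s=telemetry.sense(); T=np.eye(4); T[:3,:3]=s['ee_rot']; T[:3,3]=s['tcp_pos']
        M=T@c['mount']
    else: M=c['cam_to_world']
    W=np.linalg.inv(M); r=cv2.Rodrigues(W[:3,:3])[0]
    return cv2.projectPoints(np.array(P,float).reshape(-1,1,3),r,W[:3,3],K,c['dist'])[0].reshape(-1,2).round(1)
E
python3 - <<'E'
from h import *
print('mouth w',atz('wrist',(166,213),.05), 'pipe scene',atz('scene',(238,151),.05),'side',atz('side',(246,240),.05))
a=cv2.imread('pics/scene0.png')[120:200,190:290]; cv2.imwrite('pics/sc_a.png',cv2.resize(a,None,fx=7,fy=7,interpolation=2))
a=cv2.imread('pics/side0.png')[205:285,200:300]; cv2.imwrite('pics/si_a.png',cv2.resize(a,None,fx=7,fy=7,interpolation=2))
a=cv2.imread('pics/wrist0.png')[190:350,130:250]; cv2.imwrite('pics/w_a.png',cv2.resize(a,None,fx=3.7,fy=3.7,interpolation=2))
E
```

```text
mouth w [ 0.537  -0.0477  0.05  ] pipe scene [0.439  0.2475 0.05  ] side [0.442  0.2451 0.05  ]
```

View pics/sc_a.png

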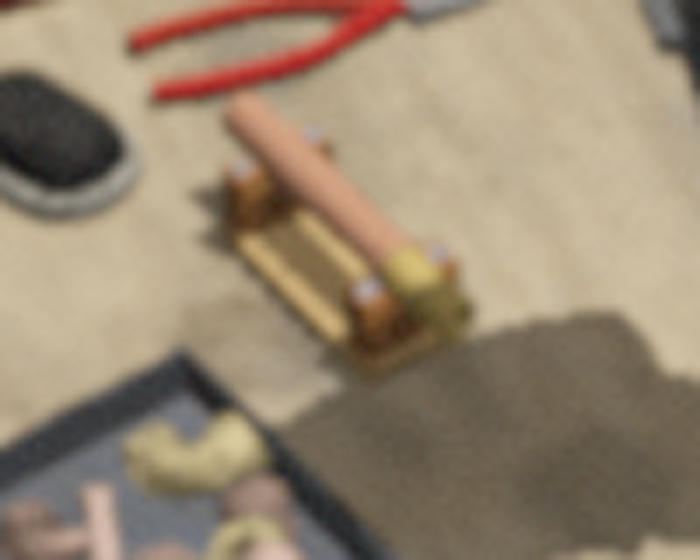

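View pics/si_a.png

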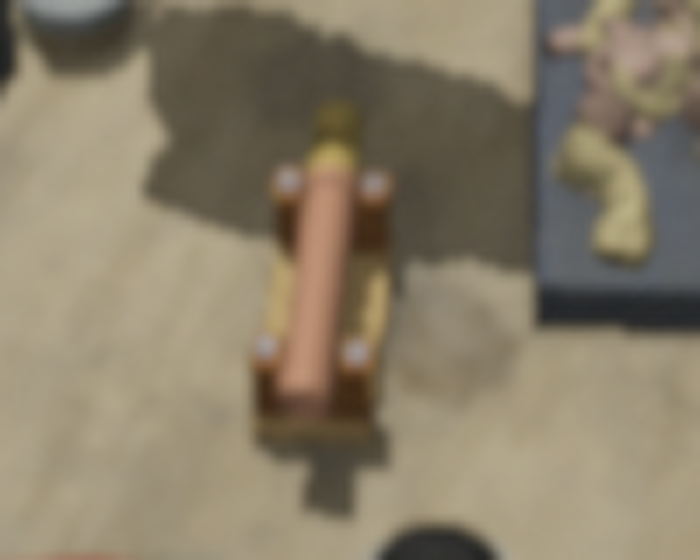

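View pics/w_a.png

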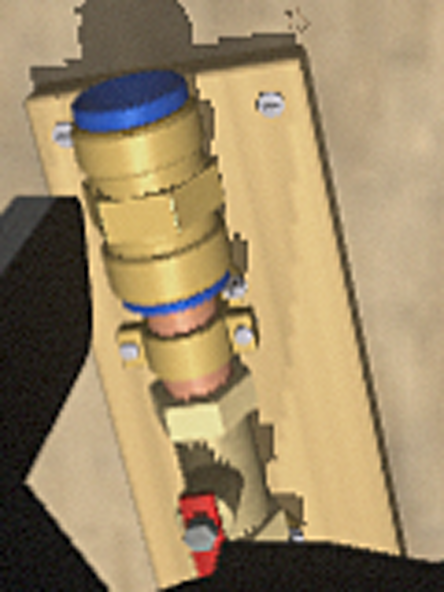

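```bash
python3 - <<'E'
from h import *
f=lambda u,v:(130+u/3.7,190+v/3.7)
for nm,p,z in [('bl',(30,99),.018),('br',(302,47),.018),('redge',(402,555),.018),('colL',(73,108),.05),('colR',(188,90),.05),('coltop',(130,72),.065),('colbot',(128,130),.035),
 ('coupL bk',(106,265),.05),('coupR bk',(231,252),.05),('blueL',(122,303),.05),('blueR',(229,283),.05)]:
    q=f(*p); print(nm,np.round(q,1),atz('wrist',q,z))
E
```

```text
bl [138.1 216.8] [ 0.4943 -0.0641  0.018 ]
br [211.6 202.7] [ 0.5833 -0.0464  0.018 ]
redge [238.6 340. ] [ 0.6136 -0.2426  0.018 ]
colL [149.7 219.2] [ 0.5186 -0.0549  0.05  ]
colR [180.8 214.3] [ 0.5531 -0.0492  0.05  ]
coltop [165.1 209.5] [ 0.5405 -0.0384  0.065 ]
colbot [164.6 225.1] [ 0.5302 -0.068   0.035 ]
coupL bk [158.6 261.6] [ 0.5243 -0.1066  0.05  ]
coupR bk [192.4 258.1] [ 0.5632 -0.1021  0.05  ]
blueL [163.  271.9] [ 0.5283 -0.1198  0.05  ]
blueR [191.9 266.5] [ 0.562  -0.1127  0.05  ]
```

Emit:
arm_command:
  plan:
    - [[1, 0.1, -0.08, 0, 0], [1, 0.22, -0.17, 0, 0], [1, 0.34, -0.26, 0, 0], [1, 0.46, -0.35, 0, 0], [1, 0.55, -0.42, 0, 0], [1, 0.62, -0.46, 0, 0], [1, 0.62, -0.46, 0, 0], [1, 0.62, -0.46, 0, 0], [1, 0.62, -0.46, 0, 0], [1, 0.62, -0.46, 0, 0]]

```text
t: 1.4
tcp_pos: [0.4413, 0.2474, 0.2312]
ee_rot: [[0.001, 1.0, -0.0], [1.0, -0.001, -0.0], [-0.0, -0.0, -1.0]]
contact_force: [0.3, 0.2, -0.0]
finger_gap: 0.0856
```

```bash
python3 - <<'E'
from h import *
s=telemetry.sense(); print(s['t'],s['tcp_pos'],s['ee_rot'],s['joints'])
for n in ['wrist','scene','side']:
    a=cams.capture(n); cv2.imwrite(f'pics/{n}1.png',a)
E
```

```text
1.4 [0.4413175  0.24740007 0.23118394] [[ 1.13749046e-03  9.99999332e-01 -2.04201013e-04]
 [ 9.99999336e-01 -1.13752808e-03 -1.84186553e-04]
 [-1.84418715e-04 -2.03991367e-04 -9.99999962e-01]] [-0.42579724  0.21003193 -0.16631874  1.90084276  0.04021888  1.0341612
 -0.61024277]
```

View pics/wrist1.png

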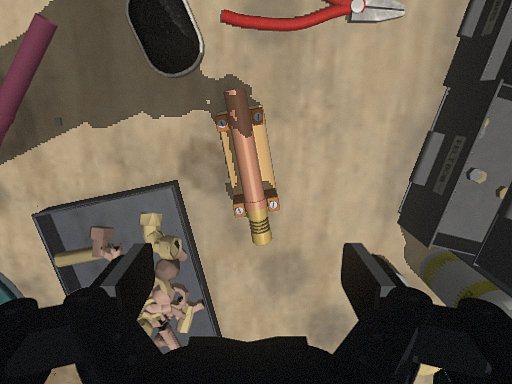

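```bash
python3 - <<'E'
from h import *
a=cv2.imread('pics/wrist1.png')[80:255,190:310]; cv2.imwrite('pics/w1_a.png',cv2.resize(a,None,fx=3.4,fy=3.4,interpolation=2))
E
```

```text
(no output)
```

View pics/w1_a.png

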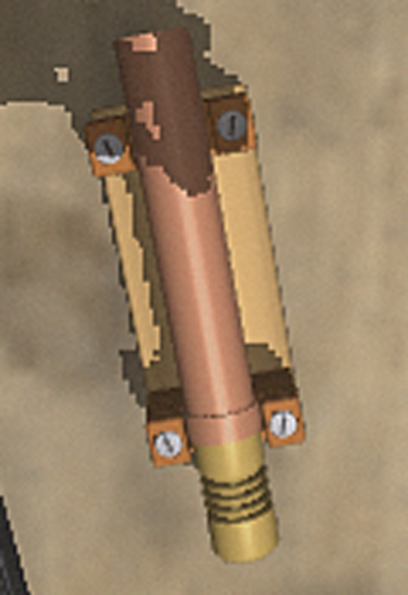

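```bash
cat >> h.py <<'E'
def cyl(P,d,L0,L1,r,n=24):
    # silhouettes: rings at several stations
    d=np.array([d[0],d[1],0.]);s=np.array([-d[1],d[0],0]);t=np.linspace(0,2*np.pi,n,endpoint=False)
    return [np.array([P+d*l+r*(np.cos(a)*s+np.sin(a)*np.array([0,0,1])) for a in t]) for l in (L0,L1)]
E
python3 - <<'E'
from h import *
f=lambda u,v:(190+u/3.4,80+v/3.4)
for nm,p,z in [('backL',(115,42),.05),('backR',(190,28),.05),('tipL',(213,550),.05),('tipR',(278,542),.05),('tipbot',(243,561),.05),('s1',(109,150),.048),('s2',(232,126),.048),('s3',(167,443),.048),('s4',(284,425),.048)]:
    q=f(*p); print(nm,np.round(q,1),atz('wrist',q,z))
E
```

```text
backL [223.8  92.4] [0.4192 0.3254 0.05  ]
backR [245.9  88.2] [0.4409 0.3292 0.05  ]
tipL [252.6 241.8] [0.448  0.1657 0.05  ]
tipR [271.8 239.4] [0.4693 0.1686 0.05  ]
tipbot [261.5 245. ] [0.4579 0.1618 0.05  ]
s1 [222.1 124.1] [0.4166 0.2947 0.048 ]
s2 [258.2 117.1] [0.4532 0.3016 0.048 ]
s3 [239.1 210.3] [0.4331 0.2023 0.048 ]
s4 [273.5 205. ] [0.4706 0.2083 0.048 ]
```

Emit:
arm_command:
  plan:
    - [[1, 0, 0.008, 0.05, -0.09], [1, -0.001, 0.008, 0.15, -0.173], [1, -0.001, 0.008, 0.2, -0.173], [1, -0.001, 0.008, 0.25, -0.173], [1, -0.001, 0.008, 0.28, -0.173], [1, -0.001, 0.008, 0.28, -0.173], [1, -0.001, 0.008, 0.28, -0.173], [1, -0.001, 0.008, 0.28, -0.173], [1, -0.001, 0.008, 0.28, -0.173], [1, -0.001, 0.008, 0.28, -0.173]]

```text
t: 2.8
tcp_pos: [0.4443, 0.2476, 0.1195]
ee_rot: [[-0.18, 0.984, 0.0], [0.984, 0.18, 0.0], [0.0, 0.0, -1.0]]
contact_force: [0.1, -0.0, -0.3]
finger_gap: 0.0855
```

```bash
python3 - <<'E'
from h import *
s=telemetry.sense(); print(s['t'],s['tcp_pos'],s['ee_rot'],s['joints'])
a=cams.capture('wrist'); cv2.imwrite('pics/wrist2.png',a)
for p in [(.4443+.0148-.0,.2470-.0807,.05),(.4443-.0147,.247+.0807,.05)]: print(proj('wrist',[p]))
E
```

```text
2.8 [0.44425318 0.24762776 0.11948065] [[-1.80166078e-01  9.83636181e-01  2.19448509e-04]
 [ 9.83636204e-01  1.80166065e-01  8.05221448e-05]
 [ 3.96673208e-05  2.30364857e-04 -9.99999973e-01]] [-0.41926854  0.36273814 -0.17794303  1.99383757  0.08843472  0.79199542
 -0.46688419]
[[246.1 303.5]]
[[245.6  81.4]]
```

View pics/wrist2.png

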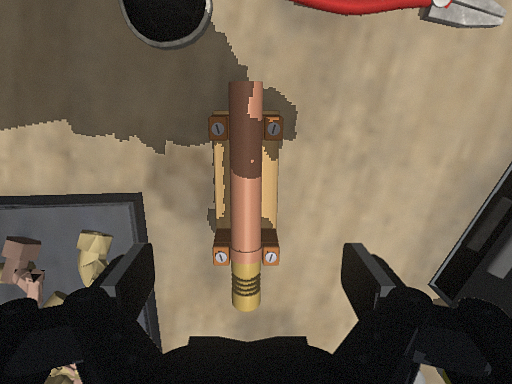

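Emit:
arm_command:
  newtons: 80
  plan:
    - [[1, 0, 0, 0.08, 0], [1, 0, 0, 0.16, 0], [1, 0, 0, 0.22, 0], [1, 0, 0, 0.221, 0], [1, 0, 0, 0.221, 0], [-1, 0, 0, 0.221, 0], [-1, 0, 0, 0.221, 0], [-1, 0, 0, 0.221, 0], [-1, 0, 0, 0.221, 0], [-1, 0, 0, 0.221, 0]]

```text
t: 4.1
tcp_pos: [0.4443, 0.2476, 0.0312]
ee_rot: [[-0.18, 0.984, 0.0], [0.984, 0.18, 0.0], [-0.0, 0.0, -1.0]]
contact_force: [-2.9, -1.3, 8.7]
finger_gap: 0.0194
```

```bash
python3 - <<'E'
from h import *
s=telemetry.sense(); print(s['t'],s['tcp_pos'],s['ee_rot'],s['contact_force'],s['finger_gap'])
a=cams.capture('wrist'); cv2.imwrite('pics/wrist3.png',a)
E
```

```text
4.1 [0.44425926 0.24762325 0.03121992] [[-1.80169075e-01  9.83635643e-01  1.59122974e-04]
 [ 9.83635656e-01  1.80169076e-01  4.74169264e-06]
 [-2.40049414e-05  1.57373337e-04 -9.99999987e-01]] [-2.92206428 -1.26473352  8.7130211 ] 0.019423757050235833
```

View pics/wrist3.png

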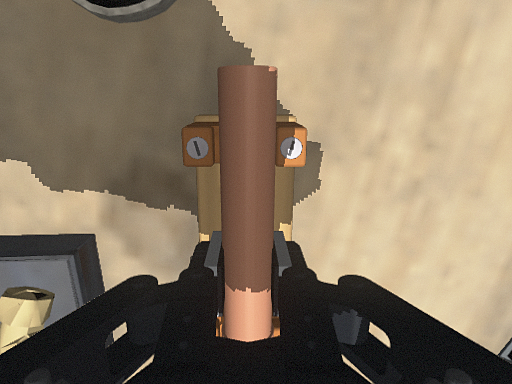

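```bash
python3 - <<'E'
from h import *
T0=np.eye(4);T0[:3,:3]=[[-5e-6,1,-.001215],[1,5e-6,-1e-4],[-1e-4,-.001215,-1]];T0[:3,3]=[.624657,-2e-5,.230665]
print(proj('wrist',[(.537,-.05,.05)],T0),proj('scene',[(.537,-.05,.05)]),proj('side',[(.537,-.05,.05)]))
def ov(n,im,off,sz,k,M,a,out):
    img=cv2.imread(im); x,y=off; w,h=sz
    c=cv2.resize(img[y:y+h,x:x+w],None,fx=k,fy=k,interpolation=2); c2=c.copy()
    d=np.array([np.sin(a),-np.cos(a),0]); s=np.array([np.cos(a),np.sin(a),0]);z=np.array([0,0,1.])
    M=np.array(M)
    def pl(P,col):
        q=(proj(n,P,T0)-off+.5)*k-.5; cv2.polylines(c2,[np.round(q).astype(int)],True,col,1)
    t=np.linspace(0,2*np.pi,40)
    for l,r in [(0,.015),(.066,.019),(.01,.019)]:
        pl([M+d*l+r*(np.cos(u)*s+np.sin(u)*z) for u in t],(255,0,255))
    B=M-z*.032
    pl([B+d*.008-s*.046,B+d*.008+s*.046,B+d*.2+s*.046,B+d*.2-s*.046],(0,255,0))
    cv2.imwrite(out,np.hstack([c,c2]))
M=(.537,-.050,.05);a=np.radians(9.5)
ov('wrist','pics/wrist0.png',(130,190),(120,170),3.3,M,a,'pics/ov_w.png')
ov('scene','pics/scene0.png',(295,195),(95,90),4.2,M,a,'pics/ov_s.png')
ov('side','pics/side0.png',(220,125),(60,75),6,M,a,'pics/ov_d.png')
E
```

```text
[[166.2 214.8]] [[317.4 208.7]] [[242.7 176.2]]
```

View pics/ov_w.png

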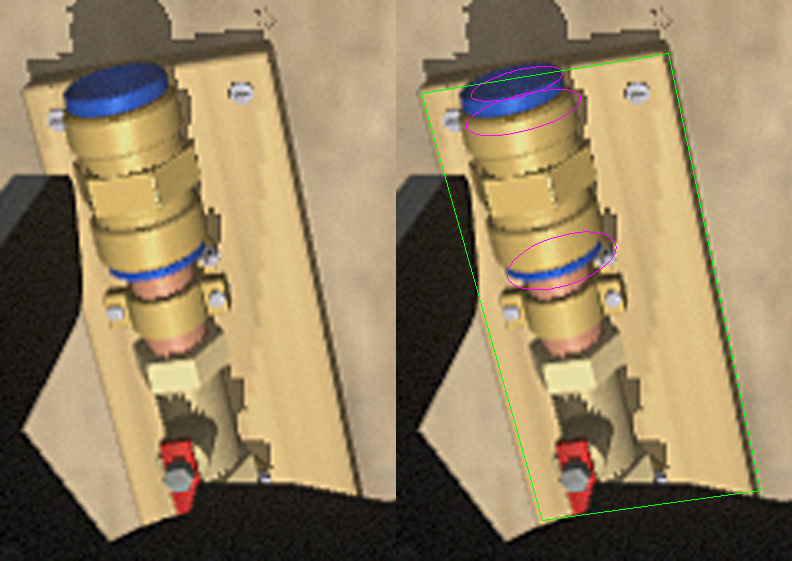

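View pics/ov_s.png

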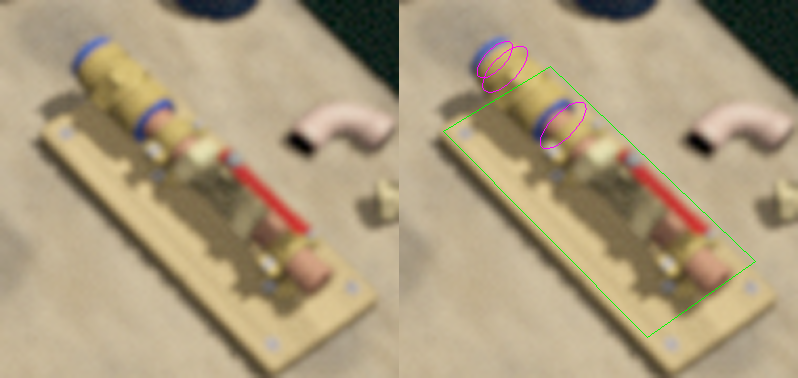

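View pics/ov_d.png

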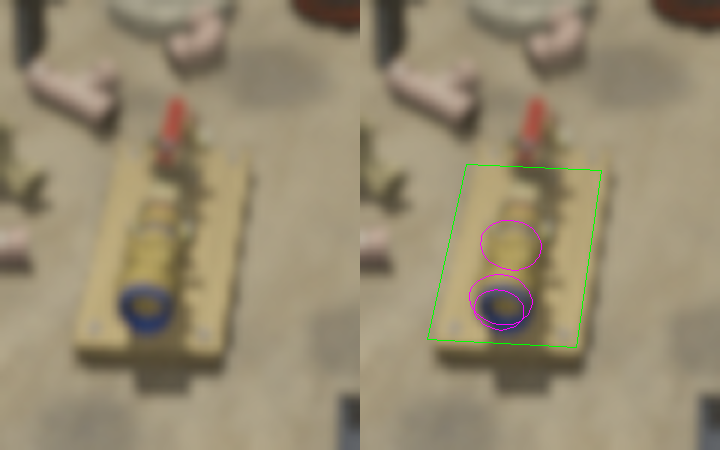

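Emit:
arm_command:
  plan:
    - [[-1, 0, 0, -0.05, 0], [-1, 0, 0, -0.15, 0], [-1, 0, 0, -0.28, 0], [-1, -0.08, -0.01, -0.4, 0], [-1, -0.2, -0.02, -0.5, 0], [-1, -0.34, -0.035, -0.55, 0], [-1, -0.48, -0.05, -0.55, 0], [-1, -0.62, -0.07, -0.55, 0], [-1, -0.76, -0.08, -0.55, 0], [-1, -0.88, -0.1, -0.55, 0]]

```text
t: 5.4
tcp_pos: [0.468, -0.1079, 0.2509]
ee_rot: [[-0.179, 0.984, 0.0], [0.984, 0.179, -0.0], [-0.0, -0.0, -1.0]]
contact_force: [1.4, 0.8, -1.2]
finger_gap: 0.0201
```

```bash
python3 - <<'E'
from h import *
for n in ['wrist','side','scene']:
    a=cams.capture(n); cv2.imwrite(f'pics/{n}4.png',a)
    s=telemetry.sense();print(s['t'],s['tcp_pos'],s['ee_rot'],s['contact_force'],s['finger_gap'])
E
```

```text
5.45 [ 0.46736915 -0.11391721  0.25091017] [[-1.73984988e-01  9.84748294e-01 -1.47744932e-04]
 [ 9.84746352e-01  1.73984342e-01 -2.01765414e-03]
 [-1.96117617e-03 -4.96532814e-04 -9.99997954e-01]] [-3.49017333 -9.286782   -2.3571323 ] 0.01987899047380723
5.5 [ 0.46754549 -0.11080837  0.25078738] [[-1.73809911e-01  9.84779127e-01 -4.31551631e-04]
 [ 9.84778545e-01  1.73809262e-01 -1.24781450e-03]
 [-1.15381400e-03 -6.41865314e-04 -9.99999128e-01]] [-0.7200153   1.50779766 -0.7776415 ] 0.01984789488286034
5.55 [ 0.46775704 -0.10807449  0.2506969 ] [[-1.76172571e-01  9.84359105e-01 -6.15301004e-04]
 [ 9.84359277e-01  1.76172407e-01 -3.11559437e-04]
 [-1.98287310e-04 -6.60565479e-04 -9.99999762e-01]] [-0.36226324  0.70010655 -1.29711871] 0.019677865949324056
```

View pics/wrist4.png

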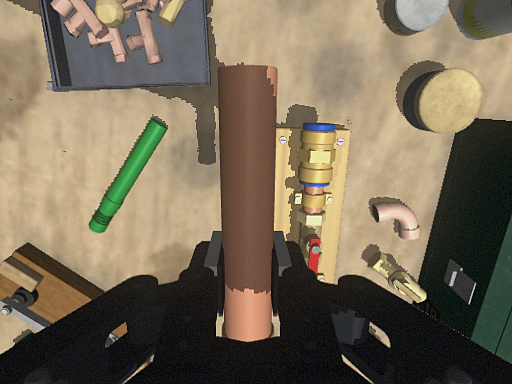

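View pics/side4.png

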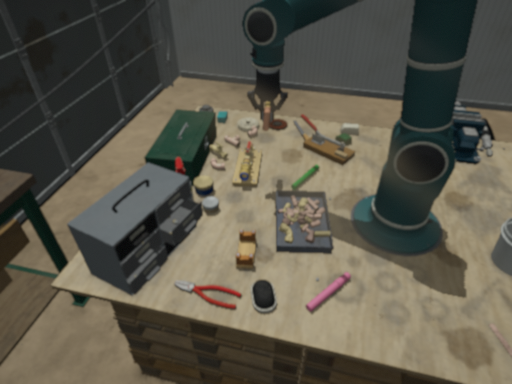

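```bash
cat > ov.py <<'E'
from h import *
def ov(n,im,off,sz,k,M,a,out,T):
    img=cv2.imread(im); x,y=off; w,h=sz
    c=cv2.resize(img[y:y+h,x:x+w],None,fx=k,fy=k,interpolation=2); c2=c.copy()
    d=np.array([np.sin(a),-np.cos(a),0]); s=np.array([np.cos(a),np.sin(a),0]);z=np.array([0,0,1.])
    M=np.array(M)
    def pl(P,col):
        q=(proj(n,P,T)-off+.5)*k-.5; cv2.polylines(c2,[np.round(q).astype(int)],True,col,1)
    t=np.linspace(0,2*np.pi,40)
    for l,r in [(0,.015),(.066,.017),(.01,.019)]:
        pl([M+d*l+r*(np.cos(u)*s+np.sin(u)*z) for u in t],(255,0,255))
    pl([M,M+d*.19],(0,0,255))
    B=M-z*.032
    pl([B+d*.008-s*.046,B+d*.008+s*.046,B+d*.2+s*.046,B+d*.2-s*.046],(0,255,0))
    cv2.imwrite(out,np.hstack([c,c2]))
E
python3 - <<'E'
from ov import *
s=telemetry.sense();T=np.eye(4);T[:3,:3]=s['ee_rot'];T[:3,3]=s['tcp_pos'];np.save('T5.npy',T);print(s['joint_vel'],s['tcp_pos'])
cv2.imwrite('pics/wrist5.png',cams.capture('wrist'))
ov('wrist','pics/wrist5.png',(270,110),(95,170),3.5,(.536,-.050,.05),np.radians(9.5),'pics/ov5.png',T)
E
```

```text
[-0.03671221 -0.0056988  -0.04947858  0.00826965 -0.00845729 -0.00197627
 -0.03275491] [ 0.46775704 -0.10807449  0.2506969 ]
```

View pics/ov5.png

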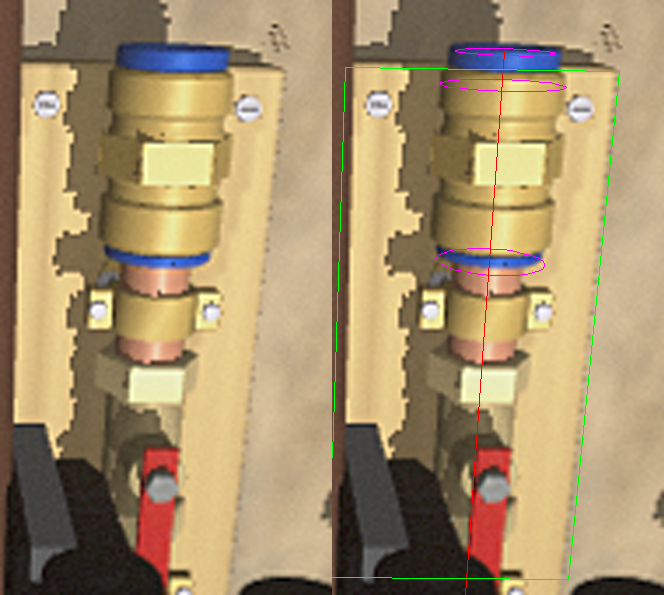

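```bash
python3 - <<'E'
from ov import *
cv2.imwrite('pics/scene6.png',cams.capture('scene'))
s=telemetry.sense();R=s['ee_rot'];p=s['tcp_pos'];print(p,R[0],s['contact_force'])
mid=np.array(p)-.019*np.array(R)[:,2]; x=np.array(R)[:,0]
mid=mid-.0005*x
img=cv2.imread('pics/scene6.png'); q=proj('scene',[mid+.082*x,mid-.082*x]); print(q)
c=q.mean(0).astype(int); o=c-[50,40]
cr=cv2.resize(img[o[1]:o[1]+80,o[0]:o[0]+100],None,fx=7,fy=7,interpolation=2)
s3=np.array(R)[:,1];z=np.array([0,0,1.]);t=np.linspace(0,2*np.pi,30)
for l in (.082,-.082,-.036):
    P=[mid+l*x+.011*(np.cos(u)*s3+np.sin(u)*z) for u in t]
    k=(proj('scene',P)-o+.5)*7; cv2.polylines(cr,[k.astype(int)],True,(255,0,255),1)
cv2.imwrite('pics/sc6.png',cr)
E
```

```text
[ 0.46810917 -0.10536867  0.25071252] [-1.80385379e-01  9.83595875e-01 -5.19356786e-04] [ 0.3252673   0.61778632 -1.03563726]
[[290.9 153.2]
 [339.2 195.9]]
```

View pics/sc6.png

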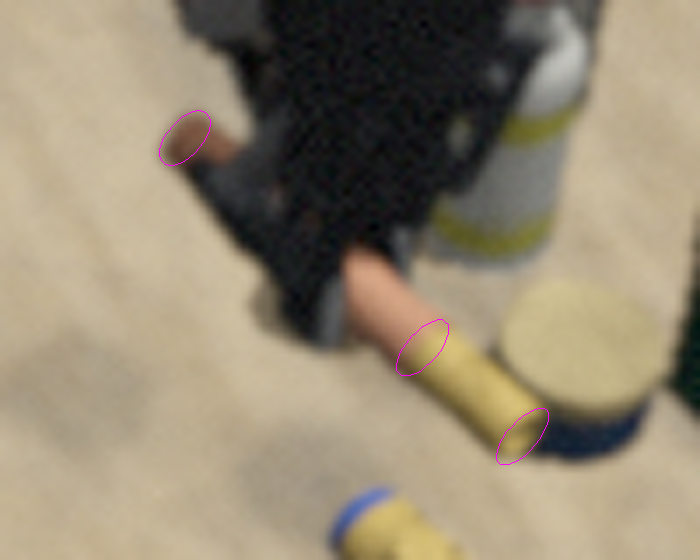

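Emit:
arm_command:
  plan:
    - [[-1, 0.08, 0.04, 0, 0.017], [-1, 0.19, 0.1, 0, 0.017], [-1, 0.3, 0.15, 0, 0.017], [-1, 0.37, 0.19, 0.03, 0.017], [-1, 0.388, 0.197, 0.12, 0.017], [-1, 0.388, 0.197, 0.22, 0.017], [-1, 0.388, 0.197, 0.32, 0.017], [-1, 0.388, 0.197, 0.37, 0.017], [-1, 0.388, 0.197, 0.38, 0.017], [-1, 0.388, 0.197, 0.38, 0.017]]

```text
t: 6.9
tcp_pos: [0.5179, 0.0617, 0.0994]
ee_rot: [[-0.164, 0.987, 0.0], [0.987, 0.164, 0.0], [0.0, 0.0, -1.0]]
contact_force: [-0.2, -0.3, -2.1]
finger_gap: 0.0198
```

```bash
python3 - <<'E'
from ov import *
T0=np.eye(4);T0[:3,:3]=[[-5e-6,1,-.001215],[1,5e-6,-1e-4],[-1e-4,-.001215,-1]];T0[:3,3]=[.624657,-2e-5,.230665]
print('flux',atz('wrist',(236,78),.034,T0),'paste',atz('wrist',(291,166),.042,T0))
cv2.imwrite('pics/scene7.png',cams.capture('scene'));cv2.imwrite('pics/side7.png',cams.capture('side'))
s=telemetry.sense();R=s['ee_rot'];print(s['t'],s['tcp_pos'],R[0],s['contact_force'],s['finger_gap'])
a=cv2.imread('pics/scene7.png')[130:250,250:400];cv2.imwrite('pics/sc7.png',cv2.resize(a,None,fx=5,fy=5,interpolation=2))
a=cv2.imread('pics/side7.png')[90:240,180:300];cv2.imwrite('pics/si7.png',cv2.resize(a,None,fx=4,fy=4,interpolation=2))
E
```

```text
flux [0.614  0.0918 0.034 ] paste [0.672  0.0024 0.042 ]
7.0 [0.51828233 0.06138016 0.09986877] [-0.16307481  0.98661279  0.00134269] [ 0.86340727 -0.12241571 -1.50665068] 0.019778486448110737
```

View pics/sc7.png

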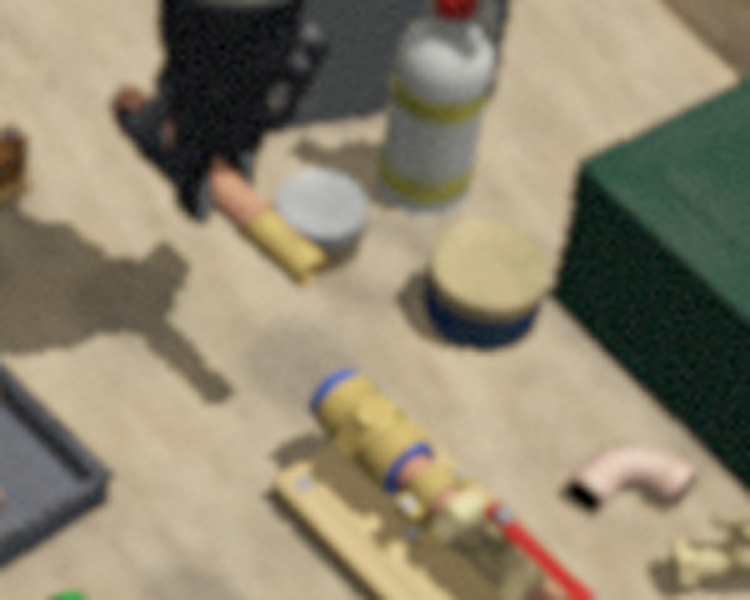

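View pics/si7.png

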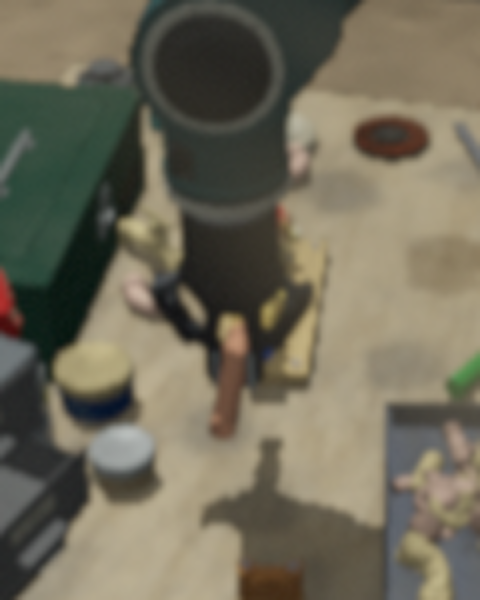

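Emit:
arm_command:
  plan:
    - [[-1, 0, 0, 0.04, 0], [-1, 0, 0, 0.09, 0], [-1, 0, 0, 0.14, 0], [-1, 0, 0, 0.165, 0], [-1, 0, 0, 0.1705, 0], [-1, 0, 0, 0.1705, 0], [-1, 0, 0, 0.1705, 0], [-1, 0, 0, 0.1705, 0], [-1, 0, 0, 0.1705, 0], [-1, 0, 0, 0.1705, 0]]

```text
t: 8.25
tcp_pos: [0.5178, 0.061, 0.0307]
ee_rot: [[-0.163, 0.987, 0.0], [0.987, 0.163, -0.0], [-0.0, 0.0, -1.0]]
contact_force: [0.6, -0.0, -1.2]
finger_gap: 0.0195
```

```bash
python3 - <<'E'
from ov import *
cv2.imwrite('pics/scene8.png',cams.capture('scene'));cv2.imwrite('pics/side8.png',cams.capture('side'))
s=telemetry.sense();R=s['ee_rot'];print(s['t'],s['tcp_pos'],R,s['contact_force'],s['finger_gap'])
a=cv2.imread('pics/scene8.png')[150:250,260:380];cv2.imwrite('pics/sc8.png',cv2.resize(a,None,fx=6,fy=6,interpolation=2))
a=cv2.imread('pics/side8.png')[140:230,190:300];cv2.imwrite('pics/si8.png',cv2.resize(a,None,fx=6,fy=6,interpolation=2))
E
```

```text
8.35 [0.51780763 0.06100205 0.03070055] [[-1.62655319e-01  9.86682951e-01 -2.96617568e-05]
 [ 9.86682950e-01  1.62655317e-01 -6.10193271e-05]
 [-5.53820873e-05 -3.91918678e-05 -9.99999998e-01]] [-0.42244103 -0.04258774 -2.21333209] 0.020394071339191286
```

View pics/sc8.png

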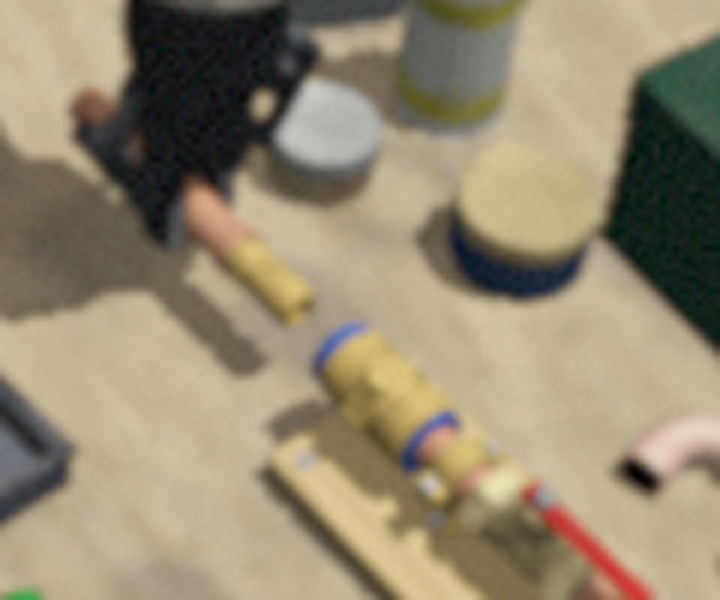

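View pics/si8.png

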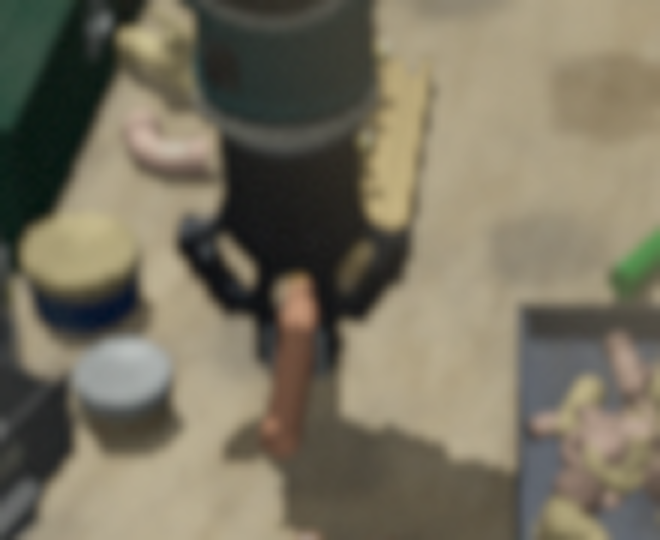

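```bash
python3 - <<'E'
from ov import *
s=telemetry.sense();R=np.array(s['ee_rot']);p=np.array(s['tcp_pos'])
mid=p-.019*R[:,2]; x=-R[:,0]; y=R[:,1]; z=np.array([0,0,1.]);t=np.linspace(0,2*np.pi,40)
img=cv2.imread('pics/scene8.png'); o=np.array([268,165]);k=8
cr=cv2.resize(img[o[1]:o[1]+74,o[0]:o[0]+95],None,fx=k,fy=k,interpolation=2);c0=cr.copy()
def ring(C,d,s_,r,col):
    P=[C+r*(np.cos(u)*s_+np.sin(u)*z) for u in t]; q=(proj('scene',P)-o+.5)*k-.5
    cv2.polylines(cr,[q.astype(int)],True,col,1)
for l in (-.082,.082): ring(mid+l*x,x,y,.011,(255,0,255))
ring(mid+.036*x,x,y,.0122,(255,0,255))
a=np.radians(9.4);d=np.array([np.sin(a),-np.cos(a),0]);ss=np.array([np.cos(a),np.sin(a),0]);M=np.array([.536,-.049,.05])
for l,r in ((0,.017),(.066,.017),(.01,.019)): ring(M+l*d,d,ss,r,(0,255,0))
cv2.imwrite('pics/ov8.png',cr);cv2.imwrite('pics/ov8b.png',c0)
E
```

View pics/ov8.png

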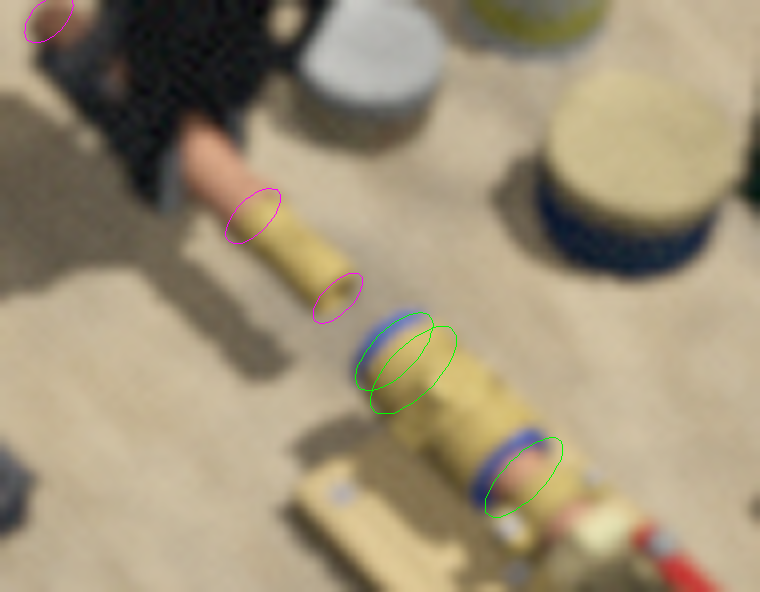

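Emit:
arm_command:
  plan:
    - [[-1, -0.02, 0, 0, 0], [-1, -0.04, 0, 0, 0], [-1, -0.055, 0, 0, 0], [-1, -0.065, 0, 0, 0], [-1, -0.072, 0, 0, 0], [-1, -0.078, 0, 0, 0], [-1, -0.084, 0, 0, 0], [-1, -0.09, 0, 0, 0], [-1, -0.094, 0, 0, 0], [-1, -0.094, 0, 0, 0]]

```text
t: 9.6
tcp_pos: [0.5235, 0.0239, 0.0305]
ee_rot: [[-0.163, 0.987, -0.001], [0.987, 0.163, 0.0], [0.0, -0.001, -1.0]]
contact_force: [-4.1, 2.0, -1.0]
finger_gap: 0.0199
```

```bash
cat > st.py <<'E'
from ov import *
s=telemetry.sense();R=np.array(s['ee_rot']);p=np.array(s['tcp_pos']);d=-R[:,0]
M=np.array([.536,-.049])
print('t',s['t'],p.round(4),'depth',round(float(((p[:2]-M)@d[:2]+.082)*1000),2),'lat',round(float((p[:2]-M)@R[:2,1]*1000),2),'F_along',round(float(np.array(s['contact_force'])@d),1),np.round(s['contact_force'],1),'gap',round(s['finger_gap'],4),'yaw',round(np.degrees(np.arctan2(R[1,1],R[0,1])),2), 'tq',np.round(s['wrist_torque'],2))
E
python3 st.py; python3 - <<'E'
from ov import *
a=cams.capture('scene')[165:240,265:365];cv2.imwrite('pics/sc9.png',cv2.resize(a,None,fx=7,fy=7,interpolation=2))
E
```

```text
t 9.6 [0.5235 0.0239 0.0305] depth 8.01 lat -0.48 F_along -2.7 [-4.1  2.  -1. ] gap 0.0199 yaw 9.35 tq [ 0.26  0.77 -0.31]
```

View pics/sc9.png

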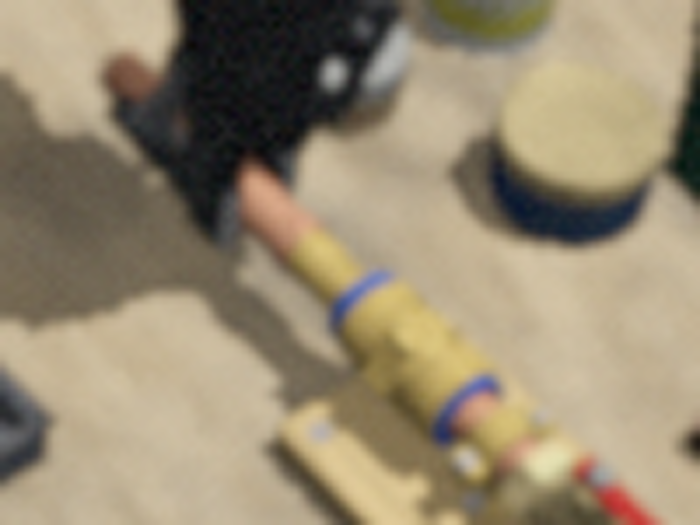

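Emit:
arm_command:
  plan:
    - [[-1, 0, -0.002, 0, 0], [-1, -0.002, -0.003, 0, 0], [-1, -0.005, -0.003, 0, 0], [-1, -0.008, -0.003, 0, 0], [-1, -0.011, -0.003, 0, 0], [-1, -0.014, -0.003, 0, 0], [-1, -0.017, -0.003, 0, 0], [-1, -0.02, -0.003, 0, 0], [-1, -0.023, -0.003, 0, 0], [-1, -0.025, -0.003, 0, 0]]

```text
t: 10.9
tcp_pos: [0.5245, 0.014, 0.0307]
ee_rot: [[-0.163, 0.987, 0.0], [0.987, 0.163, 0.0], [0.0, 0.0, -1.0]]
contact_force: [-1.7, 5.0, -1.4]
finger_gap: 0.0201
```

```bash
python3 st.py
```

```text
t 10.9 [0.5245 0.014  0.0307] depth 17.94 lat -1.11 F_along -5.2 [-1.7  5.  -1.4] gap 0.0201 yaw 9.38 tq [ 0.93  0.26 -0.05]
```

Emit:
arm_command:
  plan:
    - [[-1, -0.002, 0, 0, 0], [-1, -0.004, 0, 0, 0], [-1, -0.006, 0, 0, 0], [-1, -0.008, 0, 0, 0], [-1, -0.01, 0, 0, 0], [-1, -0.012, 0, 0, 0], [-1, -0.014, 0, 0, 0], [-1, -0.016, 0, 0, 0], [-1, -0.018, 0, 0, 0], [-1, -0.02, 0, 0, 0]]

```text
t: 12.15
tcp_pos: [0.5254, 0.0067, 0.0306]
ee_rot: [[-0.163, 0.987, -0.001], [0.987, 0.163, 0.001], [0.001, -0.0, -1.0]]
contact_force: [-3.5, 8.9, 0.7]
finger_gap: 0.0202
```

```bash
python3 st.py
```

```text
t 12.15 [0.5254 0.0067 0.0306] depth 25.36 lat -1.35 F_along -9.4 [-3.5  8.9  0.7] gap 0.0202 yaw 9.4 tq [ 1.55  0.71 -0.19]
```

Emit:
arm_command:
  plan:
    - [[-1, -0.001, -0.001, 0, 0], [-1, -0.002, -0.001, 0, 0], [-1, -0.003, -0.001, 0, 0], [-1, -0.004, -0.001, 0, 0], [-1, -0.005, -0.001, 0, 0], [-1, -0.006, -0.001, 0, 0], [-1, -0.007, -0.001, 0, 0], [-1, -0.008, -0.001, 0, 0], [-1, -0.009, -0.001, 0, 0], [-1, -0.01, -0.001, 0, 0]]

```text
t: 13.4
tcp_pos: [0.5257, 0.0032, 0.0306]
ee_rot: [[-0.164, 0.986, -0.0], [0.986, 0.164, 0.001], [0.001, -0.0, -1.0]]
contact_force: [-4.1, 11.9, -0.5]
finger_gap: 0.0201
```

```bash
python3 st.py
```

```text
t 13.4 [0.5257 0.0032 0.0306] depth 28.84 lat -1.58 F_along -12.4 [-4.1 11.9 -0.5] gap 0.0201 yaw 9.43 tq [ 2.27  0.64 -0.12]
```

Emit:
arm_command:
  plan:
    - [[-1, -0.0005, 0, 0, 0], [-1, -0.001, 0, 0, 0], [-1, -0.0015, 0, 0, 0], [-1, -0.002, 0, 0, 0], [-1, -0.0025, 0, 0, 0], [-1, -0.003, 0, 0, 0], [-1, -0.0035, 0, 0, 0], [-1, -0.004, 0, 0, 0], [-1, -0.0045, 0, 0, 0], [-1, -0.005, 0, 0, 0]]

```text
t: 14.65
tcp_pos: [0.5262, 0.0005, 0.0307]
ee_rot: [[-0.163, 0.987, -0.0], [0.987, 0.163, 0.0], [0.0, -0.0, -1.0]]
contact_force: [-2.7, 6.8, -0.3]
finger_gap: 0.0199
```

```bash
python3 st.py
```

```text
t 14.65 [5.262e-01 5.000e-04 3.070e-02] depth 31.6 lat -1.61 F_along -7.2 [-2.7  6.8 -0.3] gap 0.0199 yaw 9.39 tq [ 1.43  0.47 -0.1 ]
```

Seal passed; continuing in 2 mm steps.

Emit:
arm_command:
  plan:
    - [[-1, -0.0005, 0, 0, 0], [-1, -0.001, 0, 0, 0], [-1, -0.0015, 0, 0, 0], [-1, -0.002, 0, 0, 0], [-1, -0.0025, 0, 0, 0], [-1, -0.003, 0, 0, 0], [-1, -0.0035, 0, 0, 0], [-1, -0.004, 0, 0, 0], [-1, -0.0045, 0, 0, 0], [-1, -0.005, 0, 0, 0]]

```text
t: 15.9
tcp_pos: [0.5264, -0.0008, 0.0306]
ee_rot: [[-0.164, 0.987, -0.0], [0.987, 0.164, 0.001], [0.001, -0.0, -1.0]]
contact_force: [-2.2, 11.2, 0.3]
finger_gap: 0.0196
```

```bash
python3 st.py
```

```text
t 15.9 [ 0.5264 -0.0008  0.0306] depth 32.91 lat -1.62 F_along -11.4 [-2.2 11.2  0.3] gap 0.0196 yaw 9.42 tq [ 2.23  0.6  -0.09]
```

Emit:
arm_command:
  plan:
    - [[-1, -0.0005, 0, 0, 0], [-1, -0.001, 0, 0, 0], [-1, -0.0015, 0, 0, 0], [-1, -0.002, 0, 0, 0], [-1, -0.0025, 0, 0, 0], [-1, -0.003, 0, 0, 0], [-1, -0.0035, 0, 0, 0], [-1, -0.004, 0, 0, 0], [-1, -0.004, 0, 0, 0], [-1, -0.004, 0, 0, 0]]

```text
t: 17.15
tcp_pos: [0.5269, -0.0036, 0.0307]
ee_rot: [[-0.163, 0.987, 0.0], [0.987, 0.163, -0.0], [-0.0, 0.0, -1.0]]
contact_force: [-0.8, 2.5, 0.3]
finger_gap: 0.0198
```

```bash
python3 st.py
```

```text
t 17.15 [ 0.5269 -0.0036  0.0307] depth 35.77 lat -1.58 F_along -2.6 [-0.8  2.5  0.3] gap 0.0198 yaw 9.36 tq [ 0.66  0.17 -0.  ]
```

Emit:
arm_command:
  plan:
    - [[-1, -0.0005, 0, 0, 0], [-1, -0.001, 0, 0, 0], [-1, -0.0015, 0, 0, 0], [-1, -0.002, 0, 0, 0], [-1, -0.0025, 0, 0, 0], [-1, -0.003, 0, 0, 0], [-1, -0.0035, 0, 0, 0], [-1, -0.004, 0, 0, 0], [-1, -0.004, 0, 0, 0], [-1, -0.004, 0, 0, 0]]

```text
t: 18.4
tcp_pos: [0.5268, -0.0037, 0.0306]
ee_rot: [[-0.164, 0.986, -0.001], [0.986, 0.164, 0.001], [0.001, -0.0, -1.0]]
contact_force: [-2.6, 12.1, 0.7]
finger_gap: 0.0196
```

```bash
python3 st.py
```

```text
t 18.4 [ 0.5268 -0.0037  0.0306] depth 35.86 lat -1.63 F_along -12.4 [-2.6 12.1  0.7] gap 0.0196 yaw 9.43 tq [ 2.43  0.61 -0.11]
```

Emit:
arm_command:
  plan:
    - [[-1, -0.0005, 0, 0, 0], [-1, -0.001, 0, 0, 0], [-1, -0.0015, 0, 0, 0], [-1, -0.002, 0, 0, 0], [-1, -0.0025, 0, 0, 0], [-1, -0.0025, 0, 0, 0], [-1, -0.0025, 0, 0, 0], [-1, -0.0025, 0, 0, 0], [-1, -0.0025, 0, 0, 0], [-1, -0.0025, 0, 0, 0]]

```text
t: 19.65
tcp_pos: [0.5268, -0.0038, 0.0306]
ee_rot: [[-0.165, 0.986, -0.001], [0.986, 0.165, 0.002], [0.002, -0.001, -1.0]]
contact_force: [-4.2, 17.8, 0.8]
finger_gap: 0.0198
```

```bash
python3 st.py
```

```text
t 19.65 [ 0.5268 -0.0038  0.0306] depth 35.94 lat -1.63 F_along -18.2 [-4.2 17.8  0.8] gap 0.0198 yaw 9.47 tq [ 3.44  0.87 -0.16]
```

Emit:
arm_command:
  plan:
    - [[-1, -0.0005, 0, 0, 0], [-1, -0.001, 0, 0, 0], [-1, -0.0015, 0, 0, 0], [-1, -0.002, 0, 0, 0], [-1, -0.0025, 0, 0, 0], [-1, -0.0025, 0, 0, 0], [-1, -0.0025, 0, 0, 0], [-1, -0.0025, 0, 0, 0], [-1, -0.0025, 0, 0, 0], [-1, -0.0025, 0, 0, 0]]

```text
t: 20.9
tcp_pos: [0.5268, -0.0038, 0.0305]
ee_rot: [[-0.165, 0.986, -0.001], [0.986, 0.165, 0.003], [0.003, -0.001, -1.0]]
contact_force: [-5.9, 23.3, 1.4]
finger_gap: 0.02
```

```bash
python3 st.py
```

```text
t 20.9 [ 0.5268 -0.0038  0.0305] depth 35.91 lat -1.58 F_along -24.0 [-5.9 23.3  1.4] gap 0.02 yaw 9.53 tq [ 4.6   1.07 -0.16]
```

Emit:
arm_command:
  plan:
    - [[-1, 0.003, 0, 0, 0], [-1, 0.006, 0, 0, 0], [-1, 0.009, 0, 0, 0], [-1, 0.011, 0, 0, 0], [-1, 0.013, 0, 0, 0], [-1, 0.015, 0, 0, 0], [-1, 0.016, 0, 0, 0], [-1, 0.017, 0, 0, 0], [-1, 0.018, 0, 0, 0], [-1, 0.019, 0, 0, 0]]

```text
t: 22.15
tcp_pos: [0.5262, 0.0003, 0.0307]
ee_rot: [[-0.163, 0.987, 0.0], [0.987, 0.163, -0.0], [-0.0, 0.0, -1.0]]
contact_force: [0.9, -5.6, -0.7]
finger_gap: 0.02
```

```bash
python3 st.py
```

```text
t 22.15 [5.262e-01 3.000e-04 3.070e-02] depth 31.81 lat -1.66 F_along 5.7 [ 0.9 -5.6 -0.7] gap 0.02 yaw 9.35 tq [-1.08 -0.11 -0.02]
```

Emit:
arm_command:
  plan:
    - [[-1, 0.001, 0, 0, 0], [-1, 0.002, 0, 0, 0], [-1, 0.003, 0, 0, 0], [-1, 0.004, 0, 0, 0], [-1, 0.005, 0, 0, 0], [-1, 0.006, 0, 0, 0], [-1, 0.006, 0, 0, 0], [-1, 0.006, 0, 0, 0], [-1, 0.006, 0, 0, 0], [-1, 0.006, 0, 0, 0]]

```text
t: 23.4
tcp_pos: [0.526, 0.0019, 0.0307]
ee_rot: [[-0.162, 0.987, 0.0], [0.987, 0.162, -0.001], [-0.001, 0.0, -1.0]]
contact_force: [2.0, -9.0, -1.0]
finger_gap: 0.02
```

```bash
python3 st.py
```

```text
t 23.4 [0.526  0.0019 0.0307] depth 30.19 lat -1.67 F_along 9.2 [ 2. -9. -1.] gap 0.02 yaw 9.32 tq [-1.82 -0.34 -0.05]
```

Emit:
arm_command:
  plan:
    - [[-1, 0.001, 0, 0, 0], [-1, 0.002, 0, 0, 0], [-1, 0.003, 0, 0, 0], [-1, 0.004, 0, 0, 0], [-1, 0.005, 0, 0, 0], [-1, 0.005, 0, 0, 0], [-1, 0.005, 0, 0, 0], [-1, 0.005, 0, 0, 0], [-1, 0.005, 0, 0, 0], [-1, 0.005, 0, 0, 0]]

```text
t: 24.65
tcp_pos: [0.5258, 0.0033, 0.0308]
ee_rot: [[-0.161, 0.987, 0.001], [0.987, 0.161, -0.001], [-0.001, 0.0, -1.0]]
contact_force: [2.4, -12.2, -0.9]
finger_gap: 0.0197
```

```bash
python3 st.py; python3 - <<'E'
from ov import *
a=cams.capture('scene')[165:240,265:365];cv2.imwrite('pics/sc10.png',cv2.resize(a,None,fx=7,fy=7,interpolation=2))
E
```

```text
t 24.65 [0.5258 0.0033 0.0308] depth 28.73 lat -1.66 F_along 12.4 [  2.4 -12.2  -0.9] gap 0.0197 yaw 9.29 tq [-2.49 -0.44  0.02]
```

View pics/sc10.png

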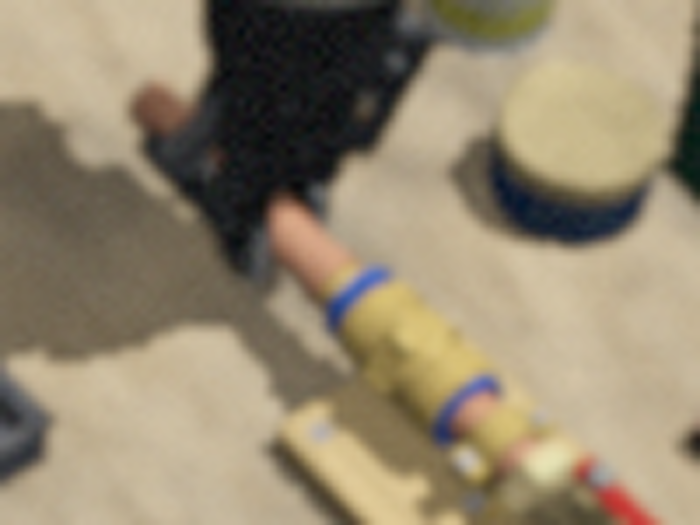

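Emit:
arm_command:
  plan:
    - [[-1, 0.001, 0, 0, 0], [-1, 0.002, 0, 0, 0], [-1, 0.003, 0, 0, 0], [-1, 0.003, 0, 0, 0], [-1, 0.003, 0, 0, 0], [-1, 0.003, 0, 0, 0], [-1, 0.003, 0, 0, 0], [-1, 0.003, 0, 0, 0], [-1, 0.003, 0, 0, 0], [-1, 0.003, 0, 0, 0]]

```text
t: 25.95
tcp_pos: [0.5257, 0.004, 0.0308]
ee_rot: [[-0.161, 0.987, 0.001], [0.987, 0.161, -0.002], [-0.002, 0.0, -1.0]]
contact_force: [2.7, -14.8, -1.1]
finger_gap: 0.0196
```

```bash
python3 st.py
```

```text
t 25.95 [0.5257 0.004  0.0308] depth 28.05 lat -1.67 F_along 15.0 [  2.7 -14.8  -1.1] gap 0.0196 yaw 9.26 tq [-3.04 -0.55 -0.01]
```

Emit:
arm_command:
  plan:
    - [[-1, 0.001, 0, 0, 0], [-1, 0.001, 0, 0, 0], [-1, 0.001, 0, 0, 0], [-1, 0.001, 0, 0, 0], [-1, 0.001, 0, 0, 0], [-1, 0.001, 0, 0, 0], [-1, 0.001, 0, 0, 0], [-1, 0.001, 0, 0, 0], [-1, 0.001, 0, 0, 0], [-1, 0.001, 0, 0, 0]]

```text
t: 27.2
tcp_pos: [0.5256, 0.0041, 0.0308]
ee_rot: [[-0.161, 0.987, 0.001], [0.987, 0.161, -0.002], [-0.002, 0.0, -1.0]]
contact_force: [3.2, -17.1, -0.5]
finger_gap: 0.0198
```

```bash
python3 st.py; python3 - <<'E'
from ov import *
a=cams.capture('scene');cv2.imwrite('pics/scene11.png',a);a=a[195:235,305:355]
b=cv2.imread('pics/scene8.png')[195:235,305:355]
cv2.imwrite('pics/sc11.png',np.hstack([cv2.resize(i,None,fx=8,fy=8,interpolation=2) for i in (b,a)]))
E
```

```text
t 27.2 [0.5256 0.0041 0.0308] depth 27.94 lat -1.69 F_along 17.3 [  3.2 -17.1  -0.5] gap 0.0198 yaw 9.25 tq [-3.36 -0.63  0.02]
```

View pics/sc11.png

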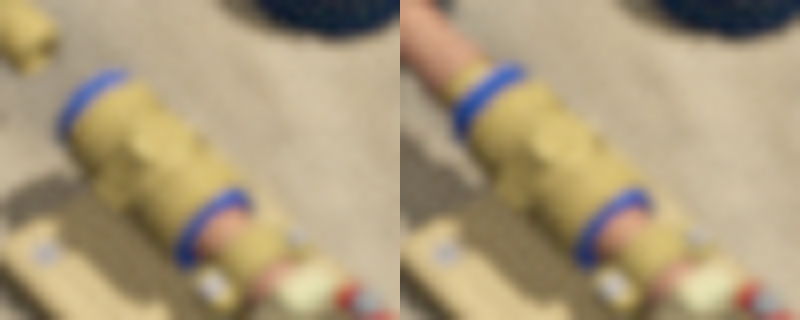

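Emit:
arm_command:
  plan:
    - [[-1, -0.003, 0, 0, 0], [-1, -0.006, 0, 0, 0], [-1, -0.008, 0, 0, 0], [-1, -0.008, 0, 0, 0], [-1, -0.008, 0, 0, 0], [0.2, -0.008, 0, 0, 0], [0.2, -0.008, 0, 0, 0], [0.2, -0.008, 0, 0, 0], [0.2, -0.008, 0, 0, 0], [0.2, -0.008, 0, 0, 0]]

```text
t: 28.5
tcp_pos: [0.5257, 0.0032, 0.0307]
ee_rot: [[-0.163, 0.987, -0.0], [0.987, 0.163, -0.0], [0.0, -0.0, -1.0]]
contact_force: [0.3, 0.2, -0.5]
finger_gap: 0.0512
```

```bash
python3 st.py; python3 - <<'E'
from ov import *
cv2.imwrite('pics/wrist12.png',cams.capture('wrist'))
E
```

```text
t 28.5 [0.5257 0.0032 0.0307] depth 28.84 lat -1.66 F_along -0.2 [ 0.3  0.2 -0.5] gap 0.0512 yaw 9.37 tq [-0.01  0.02  0.  ]
```

View pics/wrist12.png

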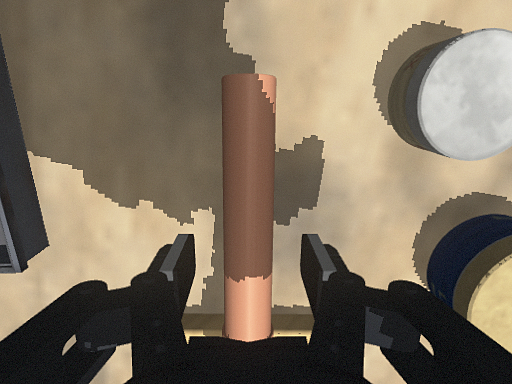

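Released: the pipe stands centred between the opened pads with its end at (249,75), and it is clear of both. Lifting straight up.

Emit:
arm_command:
  plan:
    - [[0.2, 0, 0, -0.05, 0], [0.2, 0, 0, -0.12, 0], [0.2, 0, 0, -0.24, 0], [0.2, 0, 0, -0.36, 0], [0.2, 0, 0, -0.45, 0], [0.2, 0, 0, -0.5, 0], [0.2, 0, 0, -0.5, 0], [0.2, 0, 0, -0.5, 0], [0.2, 0, 0, -0.5, 0], [0.2, 0, 0, -0.5, 0]]

```text
t: 29.8
tcp_pos: [0.5255, 0.0031, 0.23]
ee_rot: [[-0.163, 0.987, -0.001], [0.987, 0.163, -0.0], [0.0, -0.001, -1.0]]
contact_force: [1.1, 0.4, -0.3]
finger_gap: 0.0515
```

```bash
python3 st.py; python3 - <<'E'
from ov import *
cv2.imwrite('pics/wrist13.png',cams.capture('wrist'))
cv2.imwrite('pics/scene13.png',cv2.resize(cams.capture('scene')[130:260,240:420],None,fx=4,fy=4,interpolation=2))
E
```

```text
t 29.8 [0.5255 0.0031 0.23  ] depth 28.84 lat -1.88 F_along -0.3 [ 1.1  0.4 -0.3] gap 0.0515 yaw 9.37 tq [-0.03 -0.03  0.02]
```

View pics/scene13.png

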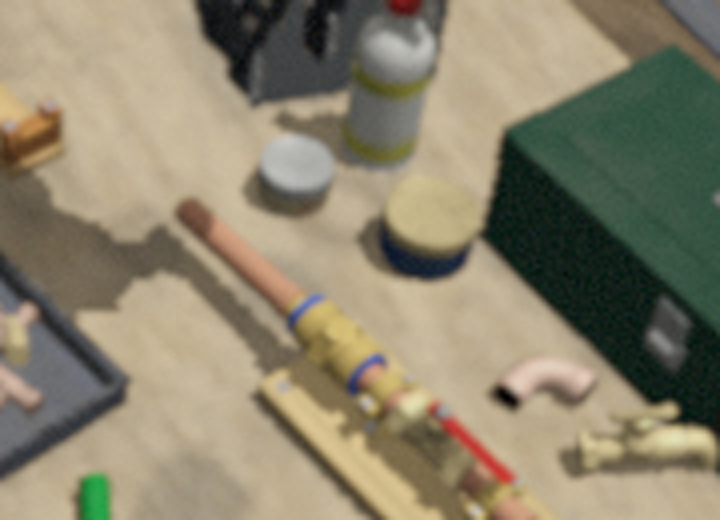

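View pics/wrist13.png

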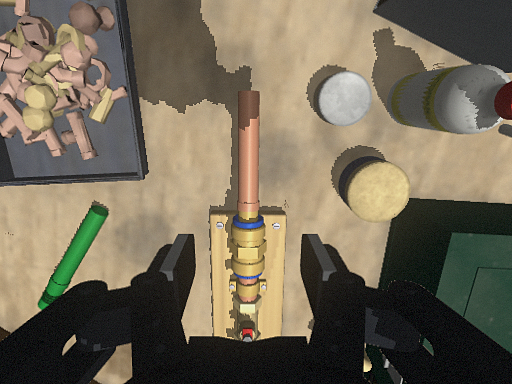

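```bash
python3 -c "
from station import hand_in; print(hand_in())"
```

```text
the job is handed in; nothing more can be done
None
```

The pipe is joined to the valve and the job is handed in. It finished at about 30 s, inside the 48 s limit.

- **Pushing in:** I gripped the pipe at its middle and pushed it slowly through the teeth, seal and barbs. It hit a hard stop at about 36 mm by my own measurement (32–39 mm was expected). I pressed to about 24 N over the last step, with no further movement, so it was never rammed.
- **Tug test:** I pulled back until the pipe would move no more, 8 mm back from the stop and at a pull of 15–17 N. That last pull was slightly above the 8–15 N given. The rise in force matched the collar's spring, then its end stop. A before/after picture showed the blue collar standing clearly out.
- **Letting go:** I eased off the pull, opened the fingers and lifted straight up. The last wrist force was about 1 N, and nothing is touching the pipe.

The last pictures show the pipe straight in the coupling, with the two tins and the loose elbow apparently where they were. I judged that by eye and did not measure it. Sideways, the bore was about 1.6 mm off my camera estimate. I corrected for this while pushing, using the side force. No check failed.

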